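Hold a tint bottle in half light at the colour checker

ROBOT

A 6-joint arm with a two-finger parallel gripper is mounted at the origin on a cart in front of the work surface, level with it; the furniture and walls round the work are solid. World frame = base frame: x ahead of the robot, y to its left, z up, the work surface at z = 0. Lengths are in m, angles in degrees, forces in N, time in s.
With the tool pointing down it reaches from about 0.375 to 0.9 m from the base axis. Payload 3.1 kg.
Tool frame: the origin (TCP) lies on the centre line of the jaws, within the pads' length; the fingertips stand tip_extent ahead of it and the grasp point (between the pads) lies 8 mm behind it (tip_extent is the distance from the TCP to the fingertips, in m); z points along the fingers, y is the line along which they close (so a half turn about z gives the same grasp; the last joint's range is limited). The gripper opens to 85 mm and grips with 20 to 120 N. Pads are 22 mm wide; open, the fingers measure 114 mm over their backs; the gripper's body (76 mm by 85 mm) begins 54 mm behind the grasp point. The pads swing forward as they close: fully open they stand 13 mm farther back than shut.
Start: joints at [65.976, 30.224, 82.088, -0, 67.689, -10.227], TCP at [0.149, 0.607, 0.242] pointing down, gripper open.
Joint ranges: [-176.69, 176.69], [-43.24, 126.21], [12.49, 139.97], [-82, 262], [0, 151.66], [-163.58, 163.58]. Speed limits (degrees/s): [159.86, 159.86, 180, 180, 180, 180].

INTERFACE

Orientations are given as a 3x3 rotation matrix whose columns are the frame's x, y, z axes.
In Python, from workcell import state, capture, get_calibration, finish_job, tip_extent gives the robot as it stands.
- The arm moves only by the tool jog_arm, never from a script. Its argument "commands" is a list of rows, each a list of 7 numbers: the shift along the world's x, y, z in mm, then the turn, a rotation vector about the world's x, y, z in rad, then the opening, from -1 (shut) to 1 (fully open). In form: [[tx, ty, tz, ax, ay, az, claw], ...]. A call has 1 to 10 rows; each row shifts and turns the commanded pose from where the row before left it; what a row does not reach is not made up. A row lasts 1/8 s, in which the tool goes at most 62.5 mm and 10.7 degrees, less where a joint would pass 70% of its speed; a pose out of reach is approached as far as the arm can. A call with a gripper value outside its range is refused whole. The fingers move at their own pace and stop on an object; "newtons" is the grip in N (left out, the last holds). Time passes only in rows, so rows that do not move let the fingers close. It gives the time, the measured TCP pose, the force, the opening and the grip force at its end, in the units of the state.
- state(): the state, without advancing time (a new reading comes with each control period).
- capture(name): name is "scene" or "top"; returns the picture (384x512x3 uint8, red, green, blue); there is no depth.
- get_calibration(name): a dict with "fx", "fy", "cx", "cy" (pixels), "k1" (the pictures are not rectified: a ray, as slopes to the right and down, at radius r is drawn at 1 + k1 r^2 times it, then the intrinsics apply), "view" (4x4, takes a point from world to camera coordinates). Camera axes: x right, y down, z forward; pixel columns grow to the right and rows downward; lengths in m; the calibration is good to about 2 mm. A picture is of the moment at which its call begins. get_calibration takes no time and is no camera call.
- finish_job(): hands the job in; it is judged then, once.
The state is a dict: "t": time; "qpos": joint angles; "qvel": joint speeds; "joint_efforts": joint torques, N m; "tcp_pos": TCP position; "tcp_rot": TCP orientation; "contact_force": force on the tool from outside, world axes, zero at the start; "moment": the same for the moment, N m; "finger_gap": finger opening in m; "grasp_force": force on a finger pad.
Only numpy, scipy, OpenCV 4.12 (cv2) and the standard library are available. Lean on these libraries where they do the work, as an engineer would, in place of code of your own. Each camera call takes 0.05 s, during which the arm holds its last target. There are 200 camera calls.

TASK

Set the teal tint bottle down upright (do not drop it) inside the white ring on the colour checker's base and let go of it; only then slide the checker's sprung shutter, which has an orange knob, until the window is half uncovered (red pointer at the red mark), keeping it well short of wide open at all times. Finish while still holding the shutter there against the spring, steady and not let go, with the bottle standing in its ring; leave the other bottles, the tin and the beaker where they are.

Things in the scene. Friction and masses are not known exactly. Their poses are not given: they have to be found in the camera images.
- tint_a: The bottle to place: teal dropper bottle with white cap and nozzle, 33 mm diameter, round body to 51 mm above its underside, cap 22 mm wide above that, 70 mm tall in all, 28 to 56 g. It stands upright and loose on the table. Origin: centre of its underside, z up.
- spot (a point): Centre of the white ring (60 mm outer diameter, a flat print) where the bottle belongs, on top of the colour checker's black base plate, 8 mm above the table. Its axes are the checker's: +x from the ring to the window, +y the way the shutter opens (left as seen from the robot), z up.
- checker: The colour checker, fixed to the table; place and yaw vary. Origin under the ring's centre at table height, axes as the spot's. Black base plate x -60 to 210 mm, y -60 to 104 mm, 8 mm thick. Pale lamp housing with its front rail x 104 to 205 mm, y -56 to 100 mm, top 100 mm above the table; only the shutter's top with its knob rises above that.
- shutter (a joint): Opening of the dark shutter plate before the 56 mm wide lit window, m: 0 shut, 0.060 wide open, 0.030 half. Slides level along the checker's +y. A spring pulls it shut: 3.4 N at 0, 10.6 N at half, 17.8 N wide open. Its red pointer runs along five marks on the housing's top, 15 mm apart, from shut to wide open; the thick red one is half.
- knob_top (a point): Centre of the top of the orange upright round knob fixed on top of the shutter: 18 mm diameter, from 110 to 155 mm above the table, with a 22 mm wide foot up to 117 mm. It stands 112.5 mm from the ring's centre along the checker's +x (and along +y by as much as the shutter is open). Room for fingers on all sides of it.
- tint_b: Bystander: red dropper bottle, 30 mm diameter, 64 mm tall, loose. Origin: centre of its underside. The three dropper bottles stand at least 100 mm apart and may change places.
- dropper_4: Bystander: yellow dropper bottle, 29 mm diameter, 60 mm tall, loose. Origin: centre of its underside.
- wax_tin: Bystander: flat round pale tin, 58 mm diameter, 28 mm tall, loose. Origin: centre of its underside.
- glue_bottle: Bystander: white glue bottle with red nozzle, 24x38 mm, 106 mm tall, loose. Origin: centre of its underside.
- beaker: Bystander: clear plastic beaker, 61 mm diameter, 78 mm tall, loose. Origin: centre of its underside.

How it is judged (in metres and radians):
On the way, in this order (a step that is already met when the one before it is completed fails the run):
1. the teal bottle stands upright in the ring, let go, with the shutter still shut (horizontal distance between tint_a and spot below 0.013 m and angle between tint_a's own z axis and vertical below 0.1 rad and z of tint_a in the frame of spot between -0.004 and 0.004 m and contact force between the fingers and tint_a below 0.05 N and linear speed of tint_a below 0.02 m/s and value of joint shutter below 0.005 m), for 0.2 s.
2. the shutter is held by the fingers at half travel (value of joint shutter between 0.025 and 0.035 m and contact force between the fingers and shutter above 3 N), for 0.2 s.
At the end, for the whole second after the job is handed in: The fingers hold the shutter or its knob (contact force over 3 N) still at half travel, 0.030 m within 5 mm; the teal bottle stands upright (within 0.1 rad) on the base plate, its centre within 13 mm of the ring's centre, at rest and not touched by the fingers (all of step 2 and horizontal distance between tint_a and spot below 0.013 m and angle between tint_a's own z axis and vertical below 0.1 rad and z of tint_a in the frame of spot between -0.004 and 0.004 m and contact force between the fingers and tint_a below 0.05 N and linear speed of tint_a below 0.02 m/s and velocity of joint shutter between -0.01 and 0.01 m/s); the arm keeps its last pose, push and grip.
It fails at once if the shutter is opened (over 8 mm) before the teal bottle stands in the ring (value of joint shutter above 0.008 m and horizontal distance between tint_a and spot above 0.03 m).
It fails at once if the shutter comes near wide open (over 52 mm) (value of joint shutter above 0.052 m).
It fails at once if the teal bottle is dropped (let go more than 15 mm above the base plate) (z of tint_a in the frame of spot above 0.015 m and contact force between each of the fingers, the arm and tint_a below 0.001 N).
It fails at once if a bystander is moved by more than 20 mm or tipped over (distance of any of tint_b, dropper_4, wax_tin, glue_bottle, beaker from where it was at the start of the episode above 0.02 m or angle between any of tint_b, dropper_4, wax_tin, glue_bottle, beaker's own z axis and vertical above 0.5 rad).
It also fails if it takes over 48 s, if anything falls off the work surface, if the arm or the gripper's body presses on something with over 40 N, if the wrist force passes 120 N, or if a joint passes its speed limit or range.

## Working session

There is one attempt and no reset: what is moved stays moved. The work goes in short steps, Python scripts to look and compute and a tool call to move; the robot and the scene stay as the last step left them, time stands still between calls to the robot, and variables do not carry over. Pictures are saved under pics/ and viewed, at most 10 in all, crops included, and the job is handed in when it is done.

Besides the shell and the picture viewer there is one more tool, called after "Call:" in YAML: its name, and indented under it one key for each argument. jog_arm: Moves the arm, as the interface text tells. Its arguments: {"type":"object","properties":{"commands":{"type":"array"},"newtons":{"type":"number"}},"required":["commands"]}

```bash
mkdir -p pics && cat > h.py <<'E'
import numpy as np, cv2
from workcell import state, capture, get_calibration, finish_job, tip_extent
def cam(n):
    c=get_calibration(n); K=np.array([[c["fx"],0,c["cx"]],[0,c["fy"],c["cy"]],[0,0,1.]])
    return K,np.array([c["k1"],0,0,0.]),np.array(c["view"])
def world(n,uv,z):
    K,d,V=cam(n); uv=np.array(uv,float).reshape(-1,1,2)
    # invert u=r(1+k1 r^2)
    p=cv2.undistortPoints(uv,K,d).reshape(-1,2)
    R=V[:3,:3];o=-R.T@V[:3,3]; D=np.c_[p,np.ones(len(p))]@R
    return o+D*((z-o[2])/D[:,2])[:,None]
def pix(n,P):
    K,d,V=cam(n)
    return cv2.projectPoints(np.array(P,float).reshape(-1,1,3),cv2.Rodrigues(V[:3,:3])[0],V[:3,3],K,d)[0].reshape(-1,2)
def save(n,f,crop=None,s=1):
    a=capture(n); 
    np.save('pics/'+f+'.npy',a)
    if crop: a=a[crop[1]:crop[3],crop[0]:crop[2]]
    a=cv2.resize(a,None,fx=s,fy=s,interpolation=cv2.INTER_CUBIC)
    cv2.imwrite('pics/'+f+'.png',a[:,:,::-1]); return a
E
python3 - <<'E'
from h import *
save("top","top0",s=1.5);save("scene","sc0",s=1.5)
s=state();print(s, tip_extent)
for n in("top","scene"):
    K,d,V=cam(n);print(n,K,d,V, -V[:3,:3].T@V[:3,3])
E
```

```text
{'t': 0.1, 'qpos': array([ 6.59758774e+01,  3.02749804e+01,  8.21488385e+01,  9.78884624e-05,
        6.76911536e+01, -1.02286739e+01]), 'qvel': array([-0.09315412, -0.04863843, -0.208926  , -0.04176741,  0.01177862,
       -0.03614538]), 'joint_efforts': array([ 9.93172785e-05, -4.43303633e+01, -1.78585947e+01, -2.24416344e-04,
        3.84495535e-03,  2.75158686e-05]), 'tcp_pos': array([0.14876086, 0.60639131, 0.24141823]), 'tcp_rot': array([[-9.71152923e-01,  2.38456138e-01, -8.18392729e-04],
       [ 2.38457274e-01,  9.71151261e-01, -1.83217701e-03],
       [ 3.57889278e-04, -1.97447576e-03, -9.99997987e-01]]), 'contact_force': array([0.43900678, 0.56210101, 0.48989767]), 'moment': array([-0.00378862, -0.001379  ,  0.02749561]), 'grasp_force': 0.0, 'finger_gap': 0.08595536047319222} 0.011
top [[383.95633245   0.         257.28984608]
 [  0.         383.95633245 196.23574242]
 [  0.           0.           1.        ]] [-0.10682986  0.          0.          0.        ] [[-0.01933378 -0.99960574 -0.02036097 -0.00909039]
 [-0.99773233  0.02060271 -0.06407593  0.45289682]
 [ 0.06447016  0.01907597 -0.99773729  1.30480752]
 [ 0.          0.          0.          1.        ]] [ 0.3675729  -0.04330818  1.33068981]
scene [[362.89411817   0.         255.94927476]
 [  0.         362.89411817 198.68260338]
 [  0.           0.           1.        ]] [-0.04622457  0.          0.          0.        ] [[ 0.86970429 -0.49350808 -0.00801392 -0.40381837]
 [-0.27953681 -0.47911348 -0.83205135  0.20566134]
 [ 0.40678449  0.72587881 -0.55464072  0.97302588]
 [ 0.          0.          0.          1.        ]] [ 0.01288065 -0.80705138  0.70756441]
```

View pics/top0.png

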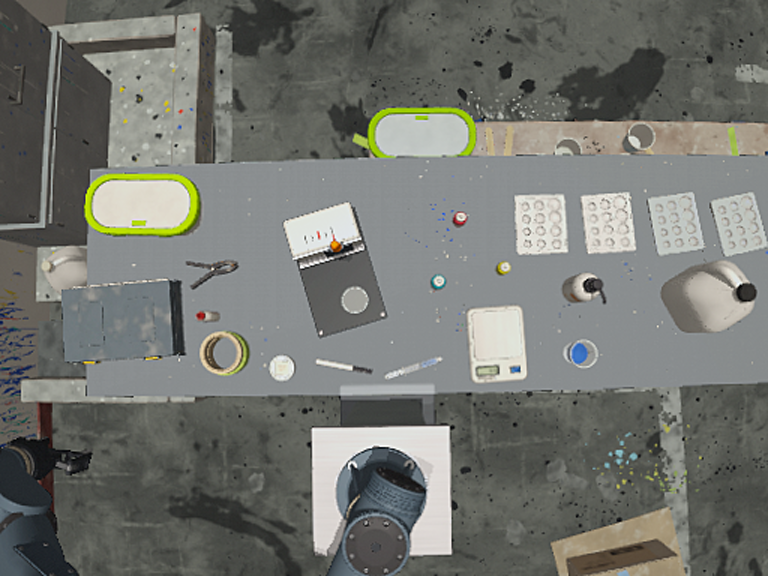

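View pics/sc0.png

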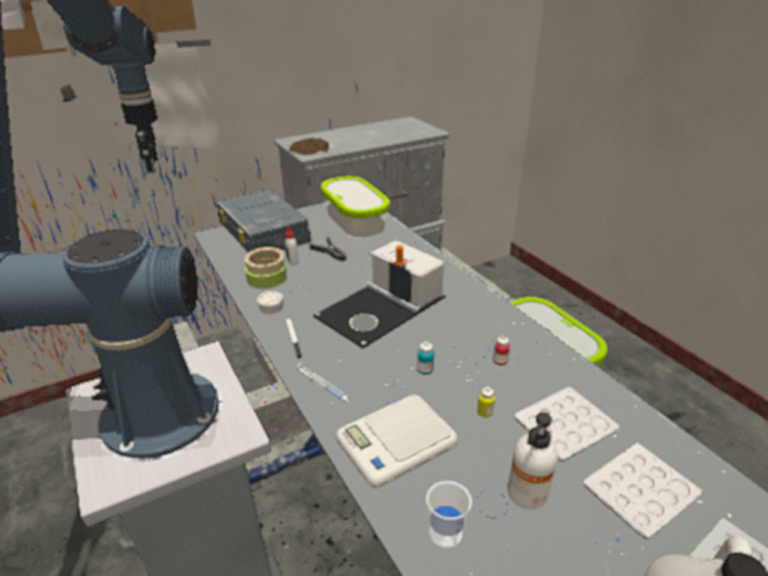

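The top view (1.5x) shows the ring at (355,300), the knob at (335,244), and the teal bottle at (438,282). The red bottle is at (460,218) and the yellow at (503,268). The scene view agrees: ring (364,323), knob (400,253), teal (427,357).

```bash
python3 - <<'E'
from h import *
T=np.load('pics/top0.npy');S=np.load('pics/sc0.npy')
def blob(a,lo,hi,box,close=0):
    h=cv2.cvtColor(a,cv2.COLOR_RGB2HSV);m=cv2.inRange(h,lo,hi);k=np.zeros_like(m);x0,y0,x1,y1=box;k[y0:y1,x0:x1]=m[y0:y1,x0:x1]
    n,l,st,c=cv2.connectedComponentsWithStats(k)
    i=1+np.argmax(st[1:,4]);return c[i],st[i]
for nm,lo,hi,bt,bs in [("teal",(80,90,40),(100,255,255),(280,175,305,205),(270,225,300,255)),("knob",(5,150,100),(20,255,255),(210,150,240,180),(255,155,280,185))]:
    print(nm,blob(T,lo,hi,bt),blob(S,lo,hi,bs))
# ring
g=cv2.cvtColor(T,cv2.COLOR_RGB2GRAY)
print(g[185:216,222:252:1][::3,::2])
b=(222,186,252,214)
m=np.zeros_like(g);m[b[1]:b[3],b[0]:b[2]]=(g[b[1]:b[3],b[0]:b[2]]>110)*255
cs,_=cv2.findContours(m,cv2.RETR_EXTERNAL,cv2.CHAIN_APPROX_NONE);c=max(cs,key=cv2.contourArea);e=cv2.fitEllipse(c);print(e)
print("ring",world("top",[e[0]],.008))
cr=cv2.resize(T[125:235,180:320],None,fx=5,fy=5,interpolation=cv2.INTER_CUBIC);cv2.imwrite('pics/c1.png',cr[:,:,::-1])
E
```

```text
teal (array([291.09677419, 188.03225806]), array([287, 183,  10,  10,  31], dtype=int32)) (array([283.40625, 237.46875]), array([279, 233,  10,   9,  64], dtype=int32))
knob (array([223.66666667, 163.94444444]), array([220, 160,   8,   8,  36], dtype=int32)) (array([266.04347826, 170.7173913 ]), array([264, 164,   5,  13,  46], dtype=int32))
[[ 92  92  93  93  93  94  96  94  97  96  96  96  97  98  95]
 [ 92  93  93  94  93  95  96  94  96  96  95  97  98  99  98]
 [ 92  94  94  95  91 106 150 139 176 118  92  97  98  99  99]
 [ 94  94  95  86 194 159 162 162 161 162 218  85  98  97  99]
 [ 95  95  91 145 162 162 162 163 163 164 162 217  93  99  99]
 [ 95  96  89 193 162 163 162 162 163 164 163 167  89  98  99]
 [ 94  96  92 182 159 162 163 162 164 163 165 187  96 101 101]
 [ 95  97  97  89 183 174 161 160 162 178 186  94 101 100 101]
 [ 95  95  97  97  96  94  86  81  87  96  99 103 102 102 101]
 [ 95  97  98  97  99  99  99  99 100  99 101 102 101 103 100]
 [ 97  97  98  97  99  98  98 101 102  97  97  80 108 150 146]]
((236.0538787841797, 199.5100860595703), (17.499710083007812, 17.870075225830078), 86.13032531738281)
ring [[0.44321884 0.05558837 0.008     ]]
```

View pics/c1.png

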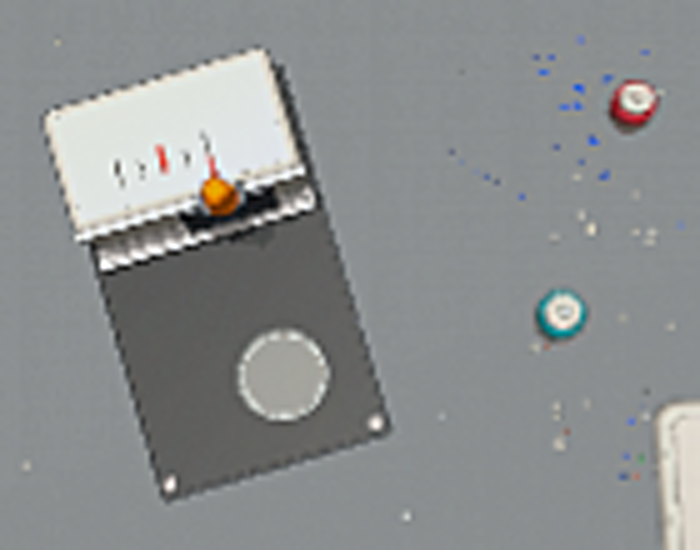

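The crop (5x) shows the ring centred at (284,375), the base's front corners at (388,432) and (167,500), the teal cap at (562,313), and the knob at (220,195). The pointer is at the shut mark.

```bash
python3 - <<'E'
from h import *
f=lambda x,y:(180+(x+.5)/5-.5,125+(y+.5)/5-.5)
C=world("top",[f(388,432),f(167,500)],.008);d=C[1]-C[0];print("corners",C,np.linalg.norm(d))
ya=np.arctan2(-d[0],d[1]);print("yaw front",np.degrees(ya))
H=world("top",[f(262,48),f(46,114)],.1);dh=H[1]-H[0];print("yaw back",np.degrees(np.arctan2(-dh[0],dh[1])),np.linalg.norm(dh))
spot=world("top",[(236.05,199.51)],.008)[0]
sc=world("scene",[( (364)/1.5,323/1.5)],.008);print("spot",spot,sc)
k=world("top",[f(221,193)],.155);ks=world("scene",[(266,164.5)],.155);print("knob",k,ks)
v=k[0]-spot;print("yaw knob",np.degrees(np.arctan2(v[1],v[0])),np.hypot(v[0],v[1]))
print("teal",world("top",[f(562,313)],.07),world("top",[(291.5,187.5)],.051),world("scene",[(283.4,237.5)],.04), world("scene",[(284,228.5)],.07))
print("red",world("top",[f(635,100)],.06),"yel",world("top",[(503/1.5,267/1.5)],.06))
s=.0;y=np.radians(15)
E
```

```text
corners [[ 0.40209209 -0.01672433  0.008     ]
 [ 0.35811695  0.13673909  0.008     ]] 0.15963970457651147
yaw front 15.989723697194272
yaw back 15.67211925932489 0.14766539954918265
spot [0.44321941 0.05560179 0.008     ] [[0.44041171 0.04532034 0.008     ]]
knob [[0.54817282 0.08089158 0.155     ]] [[0.5431454  0.07128696 0.155     ]]
yaw knob 13.547841614030407 0.107957361271711
teal [[ 0.47648297 -0.13407583  0.07      ]] [[ 0.47715284 -0.1337471   0.051     ]] [[ 0.47155162 -0.14683378  0.04      ]] [[ 0.47400016 -0.14428473  0.07      ]]
red [[ 0.61955191 -0.1875329   0.06      ]] yel [[ 0.50513515 -0.27999201  0.06      ]]
```

Call:
jog_arm:
  commands:
    - [30,-26,0,0,0,0.05,1]
    - [30,-26,0,0,0,0.05,1]
    - [30,-26,0,0,0,0.05,1]
    - [30,-26,0,0,0,0.05,1]
    - [30,-26,0,0,0,0.05,1]
    - [30,-26,0,0,0,0.05,1]
    - [30,-26,0,0,0,0.05,1]
    - [30,-26,0,0,0,0.05,1]
    - [30,-26,0,0,0,0.05,1]
    - [30,-26,0,0,0,0.05,1]

```text
t: 1.35
tcp_pos: [0.4496, 0.3459, 0.2419]
tcp_rot: [[-0.966, -0.258, -0.001], [-0.258, 0.966, -0.0], [0.001, -0.0, -1.0]]
contact_force: [0.6, 0.2, -0.5]
finger_gap: 0.0854
grasp_force: 0.0
```

Call:
jog_arm:
  commands:
    - [3,-48,0,0,0,0.01,1]
    - [3,-48,0,0,0,0,1]
    - [3,-48,0,0,0,0,1]
    - [3,-48,0,0,0,0,1]
    - [3,-48,0,0,0,0,1]
    - [3,-48,0,0,0,0,1]
    - [3,-48,0,0,0,0,1]
    - [3,-48,-25,0,0,0,1]
    - [0,-48,-25,0,0,0,1]
    - [0,-20,0,0,0,0,1]

```text
t: 2.6
tcp_pos: [0.4718, -0.107, 0.1904]
tcp_rot: [[-0.965, -0.263, -0.004], [-0.263, 0.965, 0.002], [0.003, 0.002, -1.0]]
contact_force: [0.3, 0.2, 0.3]
finger_gap: 0.0855
grasp_force: 0.0
```

```bash
python3 - <<'E'
from h import *
save("top","top1",(220,130,360,240),5);save("scene","sc1",(210,130,350,280),4)
s=state();print(s['t'],s['tcp_pos'],s['tcp_rot'],s['qpos'])
p=s['tcp_pos'];print(pix("top",[p,p+[0,0,-.011]]),pix("scene",[p,p+[0,0,-.011]]))
E
```

```text
2.7 [ 0.47305895 -0.10708889  0.19164258] [[-9.64926133e-01 -2.62520893e-01 -5.82639631e-04]
 [-2.62520936e-01  9.64926297e-01 -3.46028640e-06]
 [ 5.63112699e-04  1.49616180e-04 -9.99999830e-01]] [-2.59759323e+01  2.39284913e+01  1.04860993e+02 -1.89792999e-02
  5.12404410e+01 -1.31183745e+02]
[[285.81633946 184.95546999]
 [285.61972751 185.29724041]] [[277.72930896 185.84566135]
 [277.62775374 189.28728735]]
```

View pics/sc1.png

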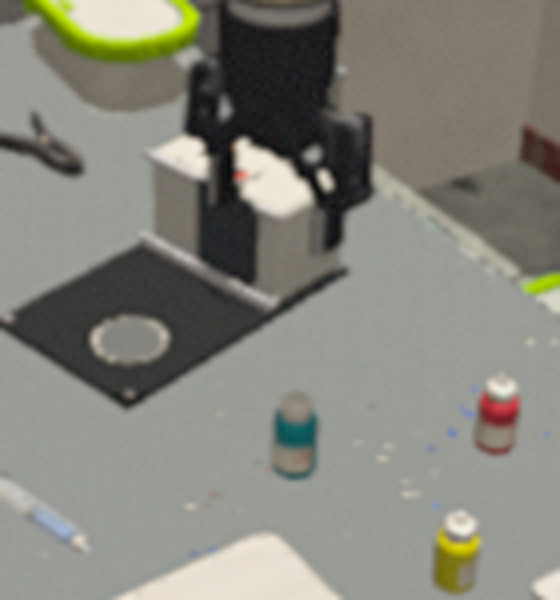

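View pics/top1.png

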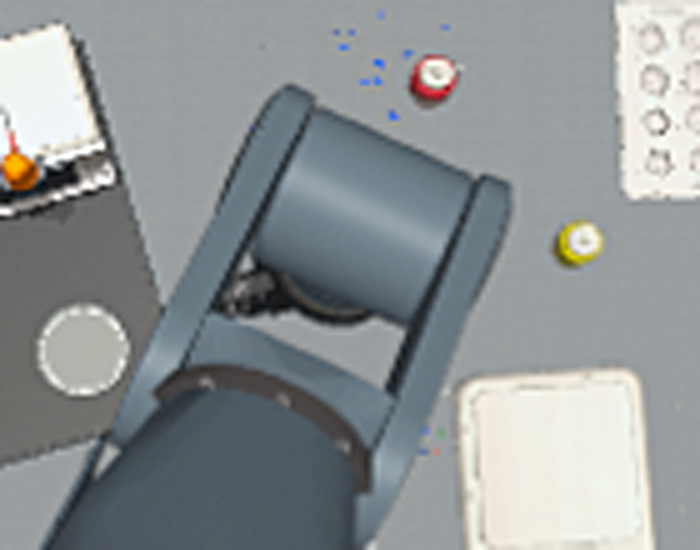

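The scene crop shows the open fingers high over the table and the bottle at (295,437). The top view is blocked by the arm. The two cameras disagree by about 10 mm in y, so I'll lower the gripper and measure the offset against the fingers themselves.

Call:
jog_arm:
  commands:
    - [1,-16,-35,0,0,0,1]
    - [1,-17,-35,0,0,0,1]
    - [0,0,0,0,0,0,1]
    - [0,0,0,0,0,0,1]

```text
t: 3.2
tcp_pos: [0.4752, -0.1371, 0.1231]
tcp_rot: [[-0.964, -0.267, 0.0], [-0.267, 0.964, 0.0], [-0.0, 0.0, -1.0]]
contact_force: [-0.0, -0.4, 0.5]
finger_gap: 0.0855
grasp_force: 0.0
```

```bash
python3 - <<'E'
from h import *
a=save("scene","sc2",(240,170,330,260),6.6)
s=state();p=s['tcp_pos'];R=s['tcp_rot'];print(s['t'],p,s['finger_gap'])
g=s['finger_gap']/2
o=np.array([240,170])
f=lambda P:((pix("scene",P)-o+.5)*6.6-.5).round(0)
for sy in(-1,1):
    # tip corners inner face, x +-11 mm, tips 13 mm back
    print([f([p+R@[x,sy*g,.011-.013]])[0] for x in(-.011,.011)], 'outer',[f([p+R@[x,sy*.057,-.002]])[0] for x in(-.011,.011)])
for n,t in(("top",[.4768,-.134]),("scene",[.4728,-.1455])):
    print(n,f([[*t,0],[*t,.035],[*t,.07]]).tolist())
E
```

```text
3.25 [ 0.47555174 -0.13723289  0.12352814] 0.0853865306053762
[array([388., 305.]), array([353., 328.])] outer [array([415., 320.]), array([381., 343.])]
[array([234., 223.]), array([199., 244.])] outer [array([209., 210.]), array([174., 230.])]
top [[280.0, 498.0], [283.0, 437.0], [286.0, 374.0]]
scene [[287.0, 515.0], [290.0, 455.0], [292.0, 391.0]]
```

View pics/sc2.png

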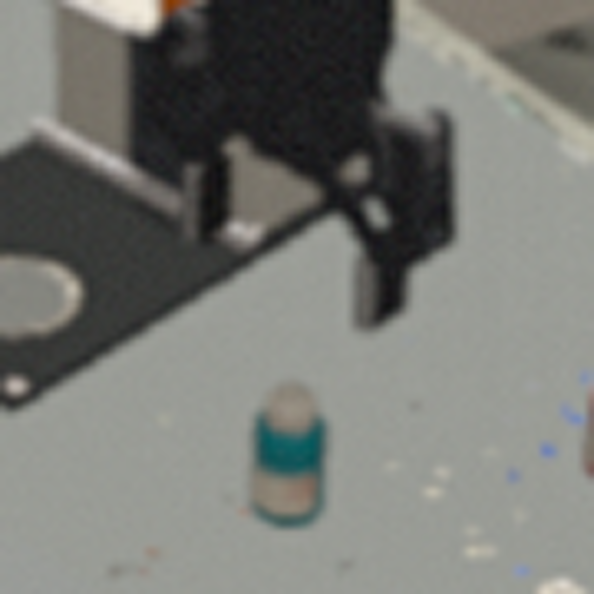

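```bash
python3 - <<'E'
from h import *
f=lambda x,y:(240+(x+.5)/6.6-.5,170+(y+.5)/6.6-.5)
for c in(0,4):
  print(c,world("scene",[f(288-c,506)],0),world("scene",[f(291-c,386)],.07))
  # ring via contour in scene
S=np.load('pics/sc0.npy');g=cv2.cvtColor(S,cv2.COLOR_RGB2GRAY);x0,y0,x1,y1=228,205,257,226
m=np.zeros_like(g);m[y0:y1,x0:x1]=(g[y0:y1,x0:x1]>95)*255
cs,_=cv2.findContours(m,0,1);e=cv2.fitEllipse(max(cs,key=cv2.contourArea));print(e)
print(world("scene",[e[0]],.008),world("scene",[np.array(e[0])-[.6,0]],.008))
print(pix("scene",world("top",[(236.05,199.51)],.008)))
E
```

```text
0 [[ 4.76688790e-01 -1.40486209e-01 -1.11022302e-16]] [[ 0.47428054 -0.14214273  0.07      ]]
4 [[ 0.4751502 -0.1395916  0.       ]] [[ 0.47280239 -0.14128223  0.07      ]]
((241.9912567138672, 214.5511932373047), (11.32046890258789, 19.779674530029297), 87.56885528564453)
[[0.44051719 0.05024103 0.008     ]] [[0.43882309 0.05122641 0.008     ]]
[[241.95953022 213.47068792]]
```

Call:
jog_arm:
  commands:
    - [0,-3,-20,0,0,0,1]
    - [0,0,-30,0,0,0,1]
    - [0,0,-30,0,0,0,1]
    - [0,0,-15,0,0,0,1]
    - [0,0,-7,0,0,0,1]
    - [0,0,0,0,0,0,1]
    - [0,0,0,0,0,0,0.2]
    - [0,0,0,0,0,0,-0.1]
    - [0,0,0,0,0,0,-0.3]
    - [0,0,0,0,0,0,-0.5]
  newtons: 25

```text
t: 4.5
tcp_pos: [0.4752, -0.1412, 0.0208]
tcp_rot: [[-0.964, -0.266, 0.001], [-0.266, 0.964, -0.0], [-0.001, -0.001, -1.0]]
contact_force: [-0.4, -0.6, 4.9]
finger_gap: 0.0324
grasp_force: 24.6
```

Call:
jog_arm:
  commands:
    - [0,0,0,0,0,0,-0.7]
    - [0,0,0,0,0,0,-1]
    - [0,0,0,0,0,0,-1]
    - [0,0,0,0,0,0,-1]

```text
t: 5.0
tcp_pos: [0.4752, -0.1412, 0.0208]
tcp_rot: [[-0.964, -0.266, 0.001], [-0.266, 0.964, -0.0], [-0.0, -0.0, -1.0]]
contact_force: [-0.4, 0.4, 5.1]
finger_gap: 0.0326
grasp_force: 24.6
```

Call:
jog_arm:
  commands:
    - [0,0,15,0,0,0,-1]
    - [0,0,30,0,0,0,-1]
    - [-5,24,5,0,0,0,-1]
    - [-7,40,0,0,0,0,-1]
    - [-8,45,0,0,0,0,-1]
    - [-8,45,0,0,0,0,-1]
    - [-7,40,0,0,0,0,-1]
    - [0,0,-15,0,0,0,-1]
    - [0,0,-10,0,0,0,-1]
    - [0,0,0,0,0,0,-1]

```text
t: 6.25
tcp_pos: [0.4399, 0.0527, 0.045]
tcp_rot: [[-0.964, -0.265, -0.001], [-0.265, 0.964, 0.0], [0.001, 0.0, -1.0]]
contact_force: [-0.2, -0.0, -1.0]
finger_gap: 0.0322
grasp_force: 25.0
```

```bash
python3 - <<'E'
from h import *
o=np.array([205,150]);save("scene","sc3",(205,150,295,240),6.6)
s=state();p=s['tcp_pos'];print(s['t'],p,s['finger_gap'],s['grasp_force'],s['contact_force'])
f=lambda P:((pix("scene",P)-o+.5)*6.6-.5).round(0).tolist()
b=p-[0,0,.021];print("bottom z",b[2],f([b,b+[0,0,.07],[b[0],b[1],.008]]),"ring est",f([[.441,.053,.008]]))
R=s['tcp_rot'];t=np.linspace(0,2*np.pi,9)[:8]
print(f([[b[0]+.0165*np.cos(a),b[1]+.0165*np.sin(a),b[2]] for a in t]))
E
```

```text
6.3 [0.44012192 0.05248944 0.04522322] 0.03217908339862043 25.00117778778076 [ 0.26792482 -0.2006644   0.18436313]
bottom z 0.024223224834552044 [[243.0, 400.0], [239.0, 280.0], [244.0, 427.0]] ring est [[245.0, 426.0]]
[[273.0, 390.0], [253.0, 381.0], [228.0, 383.0], [211.0, 395.0], [213.0, 410.0], [233.0, 419.0], [259.0, 417.0], [275.0, 405.0]]
```

View pics/sc3.png

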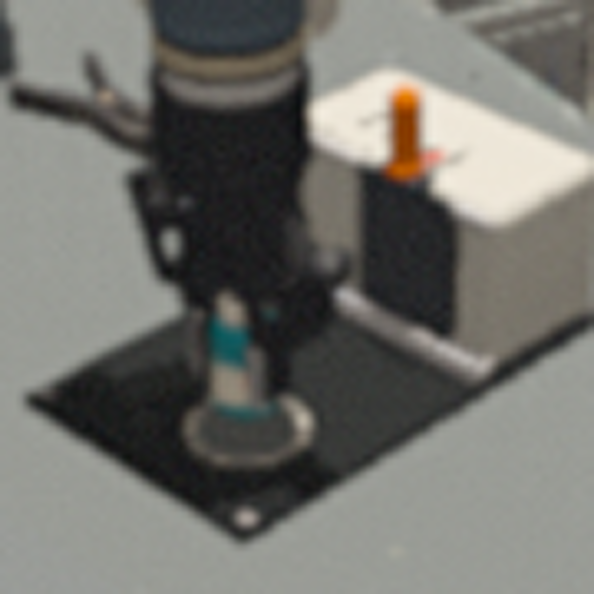

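The scene crop shows the bottle upright over the ring. The ring is centred at about (249,430) and the bottle's drop point is near (246,427), so they agree within 3 mm. Lowering it now.

Call:
jog_arm:
  commands:
    - [0,-2,-6,0,0,0,-1]
    - [0,0,-4,0,0,0,-1]
    - [0,0,-3,0,0,0,-1]
    - [0,0,-2,0,0,0,-1]
    - [0,0,0,0,0,0,-1]
    - [0,0,0,0,0,0,-1]

```text
t: 7.05
tcp_pos: [0.44, 0.051, 0.0303]
tcp_rot: [[-0.964, -0.266, 0.0], [-0.266, 0.964, -0.0], [-0.0, -0.0, -1.0]]
contact_force: [0.7, -0.8, -1.1]
finger_gap: 0.0324
grasp_force: 25.0
```

Call:
jog_arm:
  commands:
    - [0,0,-1,0,0,0,-1]
    - [0,0,-0.5,0,0,0,-1]
    - [0,0,0,0,0,0,-1]

```text
t: 7.42
tcp_pos: [0.44, 0.051, 0.0288]
tcp_rot: [[-0.964, -0.266, 0.0], [-0.266, 0.964, -0.0], [-0.0, -0.0, -1.0]]
contact_force: [0.1, 0.2, -0.3]
finger_gap: 0.0323
grasp_force: 25.1
```

Call:
jog_arm:
  commands:
    - [0,0,-0.7,0,0,0,-1]
    - [0,0,0,0,0,0,-1]

```text
t: 7.68
tcp_pos: [0.44, 0.051, 0.0288]
tcp_rot: [[-0.964, -0.266, 0.001], [-0.266, 0.964, -0.0], [-0.001, -0.0, -1.0]]
contact_force: [-1.2, 0.2, 7.8]
finger_gap: 0.0324
grasp_force: 25.7
```

Call:
jog_arm:
  commands:
    - [0,0,-0.7,0,0,0,-1]
    - [0,0,0,0,0,0,-1]

```text
t: 7.92
tcp_pos: [0.4401, 0.051, 0.0288]
tcp_rot: [[-0.964, -0.266, 0.001], [-0.266, 0.964, -0.0], [-0.001, -0.001, -1.0]]
contact_force: [-0.6, -0.3, 14.5]
finger_gap: 0.0325
grasp_force: 26.4
```

Call:
jog_arm:
  commands:
    - [0,0,1.2,0,0,0,-1]
    - [0,0,0,0,0,0,-0.1]
    - [0,0,0,0,0,0,0.1]
    - [0,0,0,0,0,0,0.4]
    - [0,0,0,0,0,0,0.7]
    - [0,0,0,0,0,0,1]
    - [0,0,0,0,0,0,1]
    - [0,0,0,0,0,0,1]

```text
t: 8.93
tcp_pos: [0.44, 0.051, 0.0286]
tcp_rot: [[-0.964, -0.266, 0.0], [-0.266, 0.964, -0.0], [-0.0, -0.0, -1.0]]
contact_force: [-0.2, 0.2, -0.2]
finger_gap: 0.0856
grasp_force: 0.0
```

Call:
jog_arm:
  commands:
    - [0,0,20,0,0,0,1]
    - [0,0,30,0,0,0,1]
    - [0,0,40,0,0,0,1]
    - [0,0,50,0,0,0,1]
    - [0,0,50,0,0,0,1]
    - [-10,-40,0,0,0,0,1]
    - [-10,-40,0,0,0,0,1]
    - [-10,-40,0,0,0,0,1]
    - [0,0,0,0,0,0,1]
    - [0,0,0,0,0,0,1]

```text
t: 10.18
tcp_pos: [0.4097, -0.0687, 0.2185]
tcp_rot: [[-0.964, -0.265, -0.0], [-0.265, 0.964, 0.001], [0.0, 0.001, -1.0]]
contact_force: [-0.0, 1.4, 0.5]
finger_gap: 0.0857
grasp_force: 0.0
```

```bash
python3 - <<'E'
from h import *
o=np.array([205,140]);a=save("scene","sc4",(205,140,295,230),6.6);b=save("top","top4",(195,125,285,215),6.6)
cv2.imwrite('pics/both4.png',np.hstack([cv2.resize(a,(400,400)),cv2.resize(b,(400,400))])[:,:,::-1])
s=state();print(s['t'],s['tcp_pos'],s['contact_force'])
E
```

```text
10.275 [ 0.40988151 -0.06811382  0.2185152 ] [ 0.11655667 -0.36738624 -0.12774531]
```

View pics/both4.png

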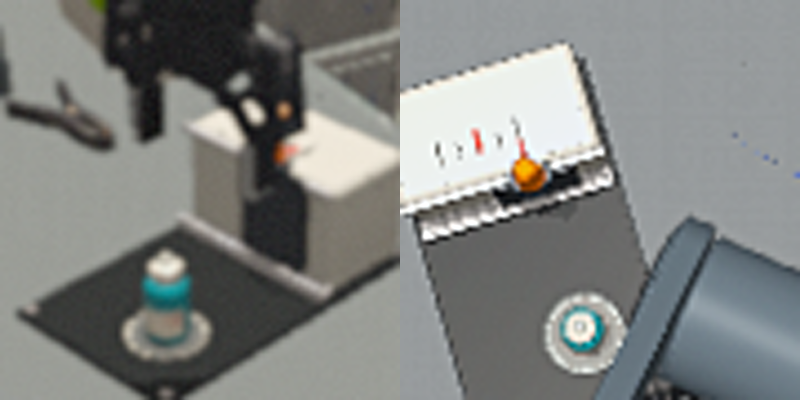

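The bottle stands upright and centred in its ring in both views: top ring centre (585,332), bottle (582,328). The pointer is still at shut. Next is the knob, estimated at (0.547, 0.079).

Call:
jog_arm:
  commands:
    - [30,34,0,0,0,0,1]
    - [36,38,0,0,0,0,1]
    - [36,38,0,0,0,0,1]
    - [35,38,0,0,0,0,1]
    - [0,0,-30,0,0,0,1]
    - [0,0,-30,0,0,0,1]
    - [0,0,-15,0,0,0,1]
    - [0,0,-7,0,0,0,1]
    - [0,0,0,0,0,0,0.3]
    - [0,0,0,0,0,0,0]

```text
t: 11.52
tcp_pos: [0.5477, 0.0788, 0.1376]
tcp_rot: [[-0.964, -0.266, 0.002], [-0.266, 0.964, -0.0], [-0.002, -0.001, -1.0]]
contact_force: [-0.5, 0.4, 0.4]
finger_gap: 0.0519
grasp_force: 0.0
```

Call:
jog_arm:
  commands:
    - [0,0,0,0,0,0,-0.2]
    - [0,0,0,0,0,0,-0.4]
    - [0,0,0,0,0,0,-0.55]
    - [0,0,0,0,0,0,-0.7]
    - [0,0,0,0,0,0,-1]
    - [0,0,0,0,0,0,-1]
    - [0,0,0,0,0,0,-1]
  newtons: 40

```text
t: 12.4
tcp_pos: [0.5465, 0.0815, 0.1375]
tcp_rot: [[-0.964, -0.265, -0.0], [-0.265, 0.964, 0.004], [-0.001, 0.004, -1.0]]
contact_force: [-0.8, 8.9, 4.8]
finger_gap: 0.0164
grasp_force: 39.0
```

```bash
python3 - <<'E'
from h import *
o=np.array([205,140]);a=save("scene","sc5",(225,130,315,220),6.6);b=save("top","top5",(195,125,285,215),6.6)
cv2.imwrite('pics/both5.png',np.hstack([cv2.resize(a,(400,400)),cv2.resize(b,(400,400))])[:,:,::-1])
s=state();print(s['t'],s['tcp_pos'],s['contact_force'],s['finger_gap'],s['grasp_force'])
E
```

```text
12.5 [0.54649164 0.08151345 0.13745514] [-1.86571703  8.53793525  4.67229012] 0.01648414563287915 38.95642276969738
```

View pics/both5.png

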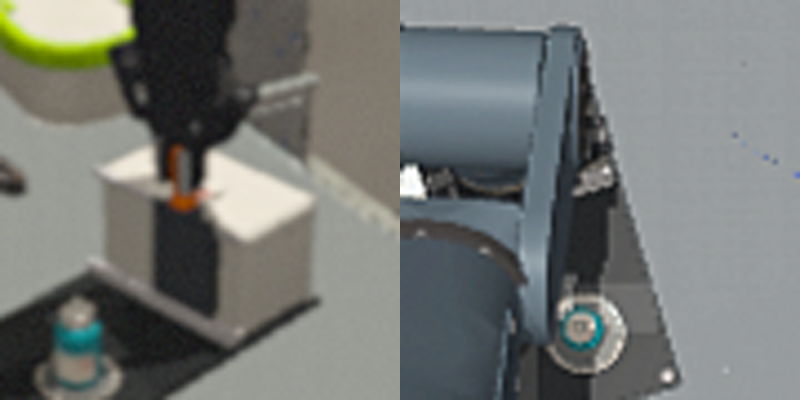

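The left half shows the knob held between the fingers, with the bottle standing in its ring. The shutter is still against its closed stop (force +8.9 N in y), so this TCP pose marks zero. Opening in stages.

Call:
jog_arm:
  commands:
    - [-1,3.5,0,0,0,0,-1]
    - [-1,3.5,0,0,0,0,-1]
    - [-1,3.5,0,0,0,0,-1]
    - [-1,3.5,0,0,0,0,-1]
    - [0,0,0,0,0,0,-1]
    - [0,0,0,0,0,0,-1]

```text
t: 13.25
tcp_pos: [0.5439, 0.0912, 0.1374]
tcp_rot: [[-0.964, -0.266, 0.002], [-0.266, 0.964, -0.003], [-0.001, -0.003, -1.0]]
contact_force: [-1.5, -5.4, 5.0]
finger_gap: 0.0163
grasp_force: 39.2
```

Call:
jog_arm:
  commands:
    - [-1,3.5,0,0,0,0,-1]
    - [-1,3.5,0,0,0,0,-1]
    - [-1,3.5,0,0,0,0,-1]
    - [-1,3.5,0,0,0,0,-1]
    - [-1,3.5,0,0,0,0,-1]
    - [0,0,0,0,0,0,-1]
    - [0,0,0,0,0,0,-1]

```text
t: 14.12
tcp_pos: [0.5393, 0.1076, 0.1374]
tcp_rot: [[-0.964, -0.267, 0.002], [-0.267, 0.964, -0.005], [-0.001, -0.005, -1.0]]
contact_force: [-0.5, -10.4, 5.4]
finger_gap: 0.0167
grasp_force: 39.3
```

```bash
python3 - <<'E'
from h import *
s=state();d=s['tcp_pos']-[.5465,.0815,.1375];print(s['t'],d, d@[-.2655,.964,0],s['contact_force']@[-.2655,.964,0],s['finger_gap'],s['grasp_force'])
# knob shift in scene: orange blobs
for n in('sc0','sc5'):
  pass
S=capture("scene")
for nm,a in(("sc0",np.load('pics/sc0.npy')),("sc5",np.load('pics/sc5.npy')),("now",S)):
    h=cv2.cvtColor(a,cv2.COLOR_RGB2HSV);m=cv2.inRange(h,(5,150,80),(20,255,255));m[:150]=0;m[185:]=0;m[:,:240]=0;m[:,285:]=0
    ys,xs=np.nonzero(m);print(nm,len(xs),xs.mean(),xs.min(),xs.max(),ys.min(),ys.max())
k=np.array([.5465,.0815,.12]);print(pix("scene",[k+np.array([-.2655,.964,0])*q for q in(0,.01,.02,.03)]))
cv2.imwrite('pics/sc6.png',cv2.resize(S[120:210,210:300],(600,600),interpolation=cv2.INTER_CUBIC)[:,:,::-1])
E
```

```text
14.125 [-7.21949205e-03  2.60829393e-02 -5.22012159e-05] 0.02706072861877325 -9.843607220444595 0.016678974602250034 39.300072491168976
sc0 48 265.9583333333333 263 268 164 177
sc5 33 264.8484848484849 263 268 163 177
now 17 259.7647058823529 257 262 171 174
[[265.20057968 172.4183977 ]
 [263.00726897 171.37076532]
 [260.8356047  170.33359784]
 [258.68529413 169.30675174]]
```

View pics/sc6.png

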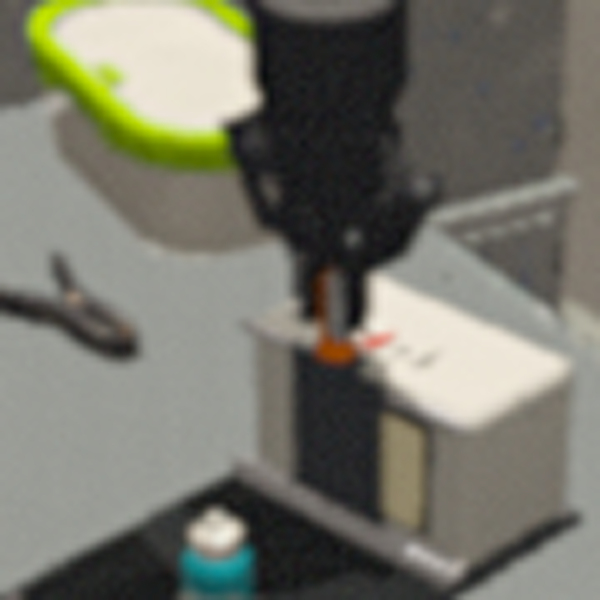

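The picture shows the two lower marks clear at (430,357) and (403,349). The pointer is merging with the red mark at (375,341). TCP travel (27.1 mm) and spring force (about 26.8 mm) agree, so roughly 3 mm remains.

Call:
jog_arm:
  commands:
    - [-0.5,1.7,0,0,0,0,-1]
    - [-0.4,1.5,0,0,0,0,-1]
    - [0,0,0,0,0,0,-1]
    - [0,0,0,0,0,0,-1]
    - [0,0,0,0,0,0,-1]
    - [0,0,0,0,0,0,-1]

```text
t: 14.92
tcp_pos: [0.5385, 0.1105, 0.1374]
tcp_rot: [[-0.964, -0.267, 0.003], [-0.267, 0.964, -0.005], [-0.001, -0.005, -1.0]]
contact_force: [0.3, -9.7, 5.4]
finger_gap: 0.0163
grasp_force: 39.3
```

```bash
python3 - <<'E'
from h import *
F=[];D=[]
for i in range(8):
    capture("top");s=state();D.append((s['tcp_pos']-[.5465,.0815,.1375])@[-.2655,.964,0]);F.append(s['contact_force']@[-.2655,.964,0])
print(s['t'],np.round(D,4),np.round(F,2),(-np.mean(F)-3.4)/240,s['finger_gap'],s['grasp_force'])
E
```

```text
15.325 [0.0301 0.0301 0.0301 0.0301 0.0301 0.0301 0.0301 0.0301] [-10.64 -11.01 -10.07 -10.35 -10.26 -10.09  -9.52  -9.21] 0.028099033474155106 0.01626080776903269 39.3218615942169
```

```bash
python3 -c "
from h import *
print(finish_job())"
```

```text
the job is handed in; nothing more can be done
None
```

I handed the job in with the teal bottle standing let go in its ring and the shutter held steady at about 30 mm, half open (30.1 mm by arm travel, about 28 mm by spring force); no verdict came back.

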